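# Move microscope objectives to the cleaning rack in reverse order

### The arm

A 7-joint arm with a two-finger parallel gripper is mounted at the origin on the work surface. World frame = base frame: x ahead of the robot, y to its left, z up, the work surface at z = 0. Lengths are in m, angles in rad, forces in N, time in s.
With the tool pointing down it reaches from about 0.4 to 0.875 m from the base axis. Payload 6.5 kg.
Tool frame: the origin (TCP) lies at the very end of the fingers, on their centre line; the grasp point (between the pads) lies 19 mm behind it; z points along the fingers, y is the line along which they close (so a half turn about z gives the same grasp; the last joint's range is limited). The gripper opens to 85 mm and grips with 20 to 120 N. Pads are 22 mm wide; open, the fingers measure 114 mm over their backs; the gripper's body (76 mm by 85 mm) begins 54 mm behind the grasp point. The pads swing forward as they close: fully open they stand 13 mm farther back than shut.
Start: joints at [1.142, 0.536, -0.004, 1.538, 0.003, 1.067, -0.071], TCP at [0.231, -0.608, 0.231] pointing down, gripper open.
Joint ranges: [-2.7, 2.7], [-0.37, 2.16], [-1.27, 1.26], [0.24, 2.4], [-1.31, 4.45], [0.19, 1.91], [-2.76, 2.76]. Speed limits (rad/s): [2.39, 2.39, 3.14, 3.14, 3.14, 3.14, 3.14].

### API

Orientations are given as a rotation vector (axis times angle).
In Python, from bench import manip gives the robot as it stands. The module is installed in compiled form; this text tells all that it offers.
- The arm moves only by the shell command python3 -m creep 'ROWS' [FORCE]. ROWS is a JSON object whose one key "motion" holds a list that holds one entry, the list of rows, each a list of 7 numbers: the shift along the tool's x, y, z in mm, then the turn, a rotation vector about the tool's x, y, z in degrees, then the opening, from 0 (shut) to 1 (fully open). In form: {"motion": [[[tx, ty, tz, ax, ay, az, hand], ...]]}. A call has exactly 5 rows; each row shifts and turns the commanded pose from where the row before left it, along the tool's axes as they then stand; what a row does not reach is not made up. A row lasts 1/10 s, in which the tool goes at most 50 mm and 8.59 degrees, less where a joint would pass 70% of its speed; a pose out of reach is approached as far as the arm can. A call with a gripper value outside its range is refused whole. The fingers move at their own pace and stop on an object; FORCE is the grip in N (left out, the last holds). Time passes only in rows, so rows that do not move let the fingers close, or fill a call up. It gives the time, the measured TCP pose, the force, the opening and the grip force at its end, in the units of the state.
- manip.get_obs(): the state, without advancing time (a new reading comes with each control period).
- manip.snapshot(name): name is "scene" or "top"; returns (picture, depth): 400x640x3 uint8, red, green, blue; 400x640 float32, m along the optical axis (not along the pixel's ray), 0 where there is no reading.
- manip.camera_params(name): a dict with "intrinsics" (3x3 intrinsics, pixels), "D" ([k1, k2, p1, p2, k3] as OpenCV has them; the pictures are not rectified), "pose" (4x4, takes a point from camera to world coordinates). Camera axes: x right, y down, z forward; pixel columns grow to the right and rows downward; lengths in m; the calibration is good to about 2 mm. A picture is of the moment at which its call begins. camera_params takes no time and is no camera call.
- manip.hand_in(): hands the job in; it is judged then, once.
The state is a dict: "t": time; "joint_pos": joint angles; "dq": joint speeds; "tau": joint torques, N m; "tcp_pos": TCP position; "ee_rot": TCP orientation; "ft_force": force on the tool from outside, world axes, zero at the start; "wrist_torque": the same for the moment, N m; "finger_gap": finger opening in m; "gripper_force": force on a finger pad.
Only numpy, scipy, OpenCV 4.12 (cv2) and the standard library are available. Lean on these libraries where they do the work, as an engineer would, in place of code of your own. Each camera call takes 0.05 s, during which the arm holds its last target. There are 200 camera calls.

### The job

Move the four microscope objectives from the white storage rack into the wells of the grey metal cleaning rack in reverse order: the one nearest the black end block of the storage rack goes into the well farthest from the black end block of the cleaning rack, and so on along the row, one objective to a well. Keep them upright, do not drop them, and leave each standing flat on the floor of its well.

Things in the scene. Friction and masses are not known exactly. Their poses are not given: they have to be found in the camera images.
- storage_rack: White storage rack (fixed), a plate 96 mm wide (x), 12 mm high, with a row of four coloured pads along its y. Origin on the bench under the middle of the row; z up. Pad places: x = 0, y = -87, -29, 29, 87 mm. A black end block (96 x 22 mm, 30 mm high) stands at its +y end, centred at y = 135 mm; the plate ends at y = -146 mm.
- cleaning_rack: Grey metal cleaning rack (fixed), a plate 96 mm wide (x), 12 mm high, with a row of four empty dark-floored square wells, 44 x 44 mm, 6 mm deep (floor 6 mm above the bench). Origin on the bench under the middle of the row; z up. Well centres: x = 0, y = -87, -29, 29, 87 mm. Black end block (96 x 22 mm, 30 mm high) at its +y end, centred at y = 135 mm; plate ends at y = -146 mm.
- objective_red: Microscope objective with red band, loose, upright, 56 mm tall, 100 to 200 g. Foot 27 mm diameter up to 6 mm, steel barrel 30 mm diameter from 6 to 36 mm (grip here), red band tapering to 21 mm at 48 mm, small nose above. Origin: centre of its underside; z up. Starts within 6 mm of the centre of the red pad, its foot 16 mm above the bench.
- objective_yellow: Microscope objective with yellow band, loose, upright, 56 mm tall, 100 to 200 g. Foot 27 mm diameter up to 6 mm, steel barrel 30 mm diameter from 6 to 36 mm (grip here), yellow band tapering to 21 mm at 48 mm, small nose above. Origin: centre of its underside; z up. Starts within 6 mm of the centre of the yellow pad, its foot 16 mm above the bench.
- objective_green: Microscope objective with green band, loose, upright, 56 mm tall, 100 to 200 g. Foot 27 mm diameter up to 6 mm, steel barrel 30 mm diameter from 6 to 36 mm (grip here), green band tapering to 21 mm at 48 mm, small nose above. Origin: centre of its underside; z up. Starts within 6 mm of the centre of the green pad, its foot 16 mm above the bench.
- objective_blue: Microscope objective with blue band, loose, upright, 56 mm tall, 100 to 200 g. Foot 27 mm diameter up to 6 mm, steel barrel 30 mm diameter from 6 to 36 mm (grip here), blue band tapering to 21 mm at 48 mm, small nose above. Origin: centre of its underside; z up. Starts within 6 mm of the centre of the blue pad, its foot 16 mm above the bench.
- pad_red: Fixed red disc, 48 mm diameter, 4 mm thick, on the storage rack (top 16 mm above the bench), on which the red-banded objective stands at the start; it stays and shows that objective's place in the original row. Origin: centre of its underside.
- pad_yellow: Fixed yellow disc, 48 mm diameter, 4 mm thick, on the storage rack (top 16 mm above the bench), on which the yellow-banded objective stands at the start; it stays and shows that objective's place in the original row. Origin: centre of its underside.
- pad_green: Fixed green disc, 48 mm diameter, 4 mm thick, on the storage rack (top 16 mm above the bench), on which the green-banded objective stands at the start; it stays and shows that objective's place in the original row. Origin: centre of its underside.
- pad_blue: Fixed blue disc, 48 mm diameter, 4 mm thick, on the storage rack (top 16 mm above the bench), on which the blue-banded objective stands at the start; it stays and shows that objective's place in the original row. Origin: centre of its underside.

How it is judged:
By the outcome, as a careful person would: the job done as asked, in the order asked, and still so for the second after the job is handed in, with the robot touching nothing.
It also fails if it takes over 96 s, if anything falls off the work surface, if the arm or the gripper's body presses on something with over 40 N, if the wrist force passes 120 N, or if a joint passes its speed limit or range.

## Working session

There is one attempt and no reset: what is moved stays moved. The work goes in short steps, Python scripts to look and compute and a shell command to move; the robot and the scene stay as the last step left them, time stands still between calls to the robot, and variables do not carry over. Pictures are saved under pics/ and viewed, at most 14 in all, crops included, and the job is handed in when it is done.

```bash
mkdir -p pics; python3 - <<'E'
from bench import manip
import cv2,numpy as np
o=manip.get_obs();print(o['t'],o['tcp_pos'],o['ee_rot'],o['finger_gap'])
for n in("scene","top"):
    p,d=manip.snapshot(n);cv2.imwrite(f'pics/{n}0.png',p[:,:,::-1]);np.savez(f'{n}0.npz',p=p,d=d)
    c=manip.camera_params(n);print(n,c)
E
```

```text
0.0 [ 0.23045056 -0.60710555  0.23039278] [-3.08833046e+00 -5.66638326e-01  7.41372827e-04] 0.08517709207036414
scene {'intrinsics': array([[518.08027076,   0.        , 318.39688613],
       [  0.        , 518.08027076, 211.90738084],
       [  0.        ,   0.        ,   1.        ]]), 'D': array([0.05700773, 0.        , 0.        , 0.        , 0.        ]), 'pose': array([[ 0.63412501,  0.64376924, -0.42830671,  0.95249856],
       [ 0.77321019, -0.52392159,  0.35728444, -0.35855758],
       [ 0.0056096 , -0.55773411, -0.83000072,  0.830719  ],
       [ 0.        ,  0.        ,  0.        ,  1.        ]])}
top {'intrinsics': array([[392.56491075,   0.        , 322.21175346],
       [  0.        , 392.56491075, 203.1515893 ],
       [  0.        ,   0.        ,   1.        ]]), 'D': array([0.00131942, 0.        , 0.        , 0.        , 0.        ]), 'pose': array([[ 0.01671343, -0.98464538,  0.17376462,  0.39210278],
       [-0.99985924, -0.016715  ,  0.00145445, -0.02288194],
       [ 0.00147235, -0.17376447, -0.98478614,  0.91556976],
       [ 0.        ,  0.        ,  0.        ,  1.        ]])}
```

View pics/top0.png

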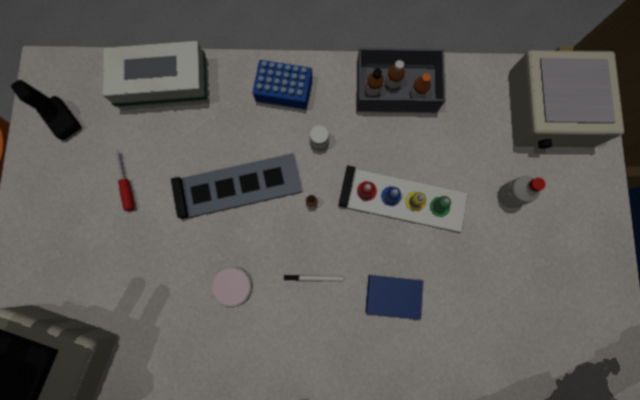

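View pics/scene0.png

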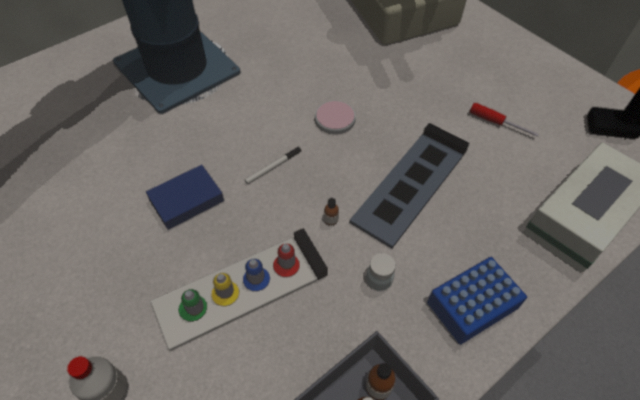

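The top view shows the storage rack's block at (347,187), followed by red (367,188), blue (392,195), yellow (416,201) and green (441,205). The cleaning rack's block is at (180,197), with wells at (201,193), (225,187), (249,182) and (273,177). The scene view agrees. So red goes to the well at 273, blue to 249, yellow to 225 and green to 201.

```bash
cat > h.py <<'E'
import cv2,numpy as np
from bench import manip
from scipy.spatial.transform import Rotation as R
def ray(c,uv,z):
    n=cv2.undistortPoints(np.array(uv,float).reshape(-1,1,2),c['intrinsics'],c['D']).reshape(-1,2)
    T=c['pose'];d=np.c_[n,np.ones(len(n))]@T[:3,:3].T
    return T[:3,3]+d*((z-T[2,3])/d[:,2])[:,None]
def cloud(c,d):
    v,u=np.mgrid[:400,:640];n=cv2.undistortPoints(np.stack([u,v],-1).reshape(-1,1,2).astype(float),c['intrinsics'],c['D']).reshape(400,640,2)
    P=np.dstack([n,np.ones((400,640))])*d[...,None]
    return P@c['pose'][:3,:3].T+c['pose'][:3,3]
def rigid(A,B):
    a,b=A.mean(0),B.mean(0);H=(A-a).T@(B-b);t=np.arctan2(H[0,1]-H[1,0],H[0,0]+H[1,1])
    Q=np.array([[np.cos(t),-np.sin(t)],[np.sin(t),np.cos(t)]]);return Q,b-Q@a,t
ROW=np.array([[0,-87],[0,-29],[0,29],[0,87.]])/1000
E
python3 - <<'E'
from h import *
hue={'red':[0,178],'yellow':[25],'green':[70],'blue':[112]}
roi={'top':((340,470,160,235),(170,305,150,220)),'scene':((150,330,228,345),(350,470,122,245))}
for n in('top','scene'):
    c=manip.camera_params(n);f=np.load(n+'0.npz');p,d=f['p'],f['d'];P=cloud(c,d);hsv=cv2.cvtColor(p,cv2.COLOR_RGB2HSV).astype(int)
    x0,x1,y0,y1=roi[n][1]
    g=cv2.resize(cv2.cvtColor(p,cv2.COLOR_RGB2GRAY)[y0:y1,x0:x1],None,fx=4,fy=4,interpolation=cv2.INTER_CUBIC)
    cs,_=cv2.findContours((g<45).astype(np.uint8),cv2.RETR_LIST,cv2.CHAIN_APPROX_NONE)
    W=[]
    for k in cs:
        a=cv2.contourArea(k)/16
        if a<60: continue
        m=cv2.moments(k);u=np.array([m['m10'],m['m01']])/m['m00'];u=(u+.5)/4-.5+[x0,y0]
        w=ray(c,u,.008)[0];print(n,'dark',a.__round__(),u.round(1),w.round(4));W.append(w)
    x0,x1,y0,y1=roi[n][0];sub=np.zeros((400,640),bool);sub[y0:y1,x0:x1]=1
    for col,hs in hue.items():
        m=sub&(hsv[...,1]>110)&(hsv[...,2]>40)&np.any([abs(hsv[...,0]-h)<10 for h in hs],axis=0)
        v,u=np.nonzero(m);z=P[...,2][m];cu=np.median(u),np.median(v)
        near=sub&(np.hypot(*(P[...,:2]-np.median(P[m],0)[:2]).transpose(2,0,1))<.03)&(P[...,2]>.045)
        vv,uu=np.nonzero(near);(bu,bv),r=cv2.minEnclosingCircle(np.c_[uu,vv].astype(np.float32)) 
        print(n,col,m.sum(),cu,'zq',np.percentile(z,[5,50,95]).round(3),'band pts',near.sum(),P[near].mean(0).round(4),'px',np.round([uu.mean(),vv.mean()],1),'ray.058',ray(c,[uu.mean(),vv.mean()],.058)[0].round(4), 'ztop',P[near][:,2].max().round(4),'padlow',ray(c,cu,.016)[0].round(4))
    b=P[185:190,150:160] if n=='top' else P[160:165,200:210]
    print('bench z',P[240,300,2],P[140,240,2])
E
```

```text
top dark 318 [200.4 193.2] [0.5711 0.2659 0.008 ]
top dark 313 [224.8 187.7] [0.5853 0.2093 0.008 ]
top dark 444 [179.7 197.8] [0.5593 0.3137 0.008 ]
top dark 310 [249.  182.3] [0.5995 0.1528 0.008 ]
top dark 305 [273.  176.9] [0.6136 0.0963 0.008 ]
top red 208 (np.float64(367.0), np.float64(191.0)) zq [0.014 0.037 0.065] band pts 151 [ 0.5771 -0.1202  0.0624] px [366.8 188.6] ray.058 [ 0.5781 -0.1207  0.058 ] ztop 0.0746 padlow [ 0.5815 -0.1259  0.016 ]
top yellow 217 (np.float64(415.0), np.float64(201.0)) zq [0.014 0.019 0.065] band pts 155 [ 0.5557 -0.2346  0.0624] px [418.6 199. ] ray.058 [ 0.5565 -0.2357  0.058 ] ztop 0.074 padlow [ 0.5596 -0.2376  0.016 ]
top green 164 (np.float64(440.0), np.float64(208.0)) zq [0.014 0.018 0.065] band pts 160 [ 0.5486 -0.2893  0.062 ] px [443.4 202.5] ray.058 [ 0.5494 -0.2906  0.058 ] ztop 0.0739 padlow [ 0.544  -0.2953  0.016 ]
top blue 180 (np.float64(390.0), np.float64(196.0)) zq [0.014 0.019 0.065] band pts 156 [ 0.5668 -0.1792  0.0624] px [393.5 193.6] ray.058 [ 0.5677 -0.1801  0.058 ] ztop 0.0745 padlow [ 0.5705 -0.1795  0.016 ]
bench z 0
[... 496 characters left out ...]
254  0.016 ]
scene yellow 434 (np.float64(225.0), np.float64(292.0)) zq [0.014 0.017 0.064] band pts 285 [ 0.5635 -0.2369  0.061 ] px [222.3 282.3] ray.058 [ 0.5619 -0.2364  0.058 ] ztop 0.0738 padlow [ 0.5588 -0.2363  0.016 ]
scene green 230 (np.float64(190.0), np.float64(311.0)) zq [0.014 0.017 0.064] band pts 303 [ 0.5555 -0.2922  0.0609] px [190.3 298.8] ray.058 [ 0.554 -0.292  0.058] ztop 0.0751 padlow [ 0.5509 -0.3003  0.016 ]
scene blue 270 (np.float64(257.0), np.float64(280.0)) zq [0.014 0.017 0.065] band pts 291 [ 0.5739 -0.1816  0.0614] px [253.8 267.5] ray.058 [ 0.5722 -0.1808  0.058 ] ztop 0.0764 padlow [ 0.5749 -0.1809  0.016 ]
bench z 0.029925921892500318 -0.0008752274557324302
```

Both views agree to about 4 mm with opposite parallax, so I average them. The well pitch comes out at 58.2 mm, which is right. Next I align the tool with the storage rack, with the fingers closing across the row.

```bash
cat > plan.py <<'E'
import sys
from h import *
obj=dict(red=(.580,-.1207),blue=(.570,-.1807),yellow=(.5592,-.236),green=(.5517,-.2913))
W=np.array([(.5694,.2672),(.5837,.2107),(.5979,.1542),(.6120,.0977)])[::-1]
Q,t,a=rigid(ROW,W);WF=ROW@Q.T+t
well=dict(zip(('red','blue','yellow','green'),WF))
S=rigid(ROW,np.array([obj[k] for k in('green','yellow','blue','red')]))[2]
def delta(xy,z,yaw):
    o=manip.get_obs();r=R.from_rotvec(o['ee_rot']);M=r.as_matrix()
    # target: tool y along rack x, tool z down
    ty=np.array([np.cos(yaw),np.sin(yaw),0]);tz=np.array([0,0,-1.]);T=R.from_matrix(np.c_[np.cross(ty,tz),ty,tz])
    print('t',round(o['t'],2),'tcp',np.round(o['tcp_pos']*1000,1),'gap',round(o['finger_gap']*1000,1),'F',np.round(o['ft_force'],1),'grip',np.round(o['gripper_force'],1))
    print('shift now-axes mm',(M.T@(np.r_[xy,z]-o['tcp_pos'])*1000).round(1),'shift after turn',(T.as_matrix().T@(np.r_[xy,z]-o['tcp_pos'])*1000).round(1),'turn deg',np.degrees((r.inv()*T).as_rotvec()).round(2))
if __name__=='__main__':
    k,c,z=sys.argv[1:];print(np.degrees([a,S]).round(2), (obj if k=='o' else well)[c])
    delta((obj if k=='o' else well)[c],float(z)/1000,S if k=='o' else a)
E
python3 plan.py w red 130; python3 plan.py o red 130
```

```text
[14.11 -9.58] [0.611956   0.09807402]
t 0.1 tcp [ 230.4 -607.2  230.5] gap 85.4 F [-0.6 -0.4  0. ] grip 0.0
shift now-axes mm [ 607.  -523.8  101.2] shift after turn [591.  541.9 100.5] turn deg [-8.000e-02 -6.000e-02 -8.332e+01]
[14.11 -9.58] (0.58, -0.1207)
t 0.1 tcp [ 230.4 -607.2  230.5] gap 85.4 F [-0.6 -0.4  0. ] grip 0.0
shift now-axes mm [ 499.5 -330.6  100.9] shift after turn [537.9 263.7 100.5] turn deg [-8.000e-02 -4.000e-02 -5.963e+01]
```

```bash
python3 -m creep '{"motion": [[[0,0,0,0,0,-8.5,1],[0,0,0,0,0,-8.5,1],[0,0,0,0,0,-8.5,1],[0,0,0,0,0,-8.5,1],[0,0,0,0,0,-8.5,1]]]}' 40
python3 -m creep '{"motion": [[[0,0,0,0,0,-8.5,1],[0,0,0,0,0,-8.5,1],[41,20,0,0,0,0,1],[41,20,0,0,0,0,1],[0,0,0,0,0,0,1]]]}'
python3 plan.py o red 130
```

```text
t: 0.6
tcp_pos: [0.2305, -0.6073, 0.2308]
ee_rot: [-2.669, -1.656, -0.0]
ft_force: [0.6, -0.5, 0.1]
finger_gap: 0.0856
gripper_force: 0.0
t: 1.1
tcp_pos: [0.2897, -0.5275, 0.2311]
ee_rot: [-2.391, -2.036, -0.008]
ft_force: [0.7, 0.2, 0.3]
finger_gap: 0.0852
gripper_force: 0.0
[14.11 -9.58] (0.58, -0.1207)
t 1.1 tcp [ 289.7 -527.5  231.1] gap 85.2 F [0.7 0.2 0.3] grip 0.0
shift now-axes mm [447.4 221.5 103.6] shift after turn [449.4 218.6 101.1] turn deg [ 0.11 -0.26  0.4 ]
```

```bash
python3 -m creep '{"motion": [[[40,20,0,0,0,0,1],[40,20,0,0,0,0,1],[40,20,0,0,0,0,1],[40,20,0,0,0,0,1],[40,20,0,0,0,0,1]]]}'
python3 -m creep '{"motion": [[[40,20,5,0,0,0,1],[40,20,5,0,0,0,1],[30,10,5,0,0,0,1],[0,0,0,0,0,0,1],[0,0,0,0,0,0,1]]]}'
python3 plan.py o red 130
```

```text
t: 1.6
tcp_pos: [0.4168, -0.3518, 0.2311]
ee_rot: [-2.401, -2.025, 0.0]
ft_force: [0.5, -0.2, 0.4]
finger_gap: 0.0852
gripper_force: 0.0
t: 2.1
tcp_pos: [0.484, -0.253, 0.2159]
ee_rot: [-2.399, -2.027, 0.001]
ft_force: [-0.1, -0.2, 0.5]
finger_gap: 0.0853
gripper_force: 0.0
[14.11 -9.58] (0.58, -0.1207)
t 2.1 tcp [ 484.  -253.   215.9] gap 85.3 F [-0.1 -0.2  0.5] grip 0.0
shift now-axes mm [146.5  72.7  85.9] shift after turn [146.4  72.7  85.9] turn deg [-0.05  0.   -0.03]
```

```bash
python3 -m creep '{"motion": [[[36,18,20,0,0,0,1],[36,18,20,0,0,0,1],[37,18,20,0,0,0,1],[37,18,20,0,0,0,1],[0,0,0,0,0,0,1]]]}'
python3 plan.py o red 24
```

```text
t: 2.6
tcp_pos: [0.5806, -0.1162, 0.1339]
ee_rot: [-2.392, -2.03, -0.002]
ft_force: [-0.6, 1.2, 0.6]
finger_gap: 0.0856
gripper_force: 0.0
[14.11 -9.58] (0.58, -0.1207)
t 2.6 tcp [ 580.6 -116.2  133.9] gap 85.6 F [-0.6  1.2  0.6] grip 0.0
shift now-axes mm [ -5.    0.4 109.9] shift after turn [-4.600e+00  1.000e-01  1.099e+02] turn deg [-0.14 -0.22  0.22]
```

```bash
python3 -m creep '{"motion": [[[0,0,20,0,0,0,1],[0,0,20,0,0,0,1],[0,0,0,0,0,0,1],[0,0,0,0,0,0,1],[0,0,0,0,0,0,1]]]}'
python3 plan.py o red 24
python3 - <<'E'
from h import *
p,d=manip.snapshot('top');cv2.imwrite('pics/t1.png',cv2.resize(p[140:260,300:500,::-1],None,fx=4,fy=4))
E
```

```text
t: 3.1
tcp_pos: [0.5802, -0.1227, 0.0974]
ee_rot: [2.402, 2.023, 0.001]
ft_force: [0.6, -1.0, 0.0]
finger_gap: 0.0852
gripper_force: 0.0
[14.11 -9.58] (0.58, -0.1207)
t 3.1 tcp [ 580.2 -122.7   97.4] gap 85.2 F [ 0.6 -1.   0. ] grip 0.0
shift now-axes mm [ 2.  -0.7 73.4] shift after turn [ 1.9 -0.6 73.4] turn deg [ 0.09  0.02 -0.21]
```

View pics/t1.png

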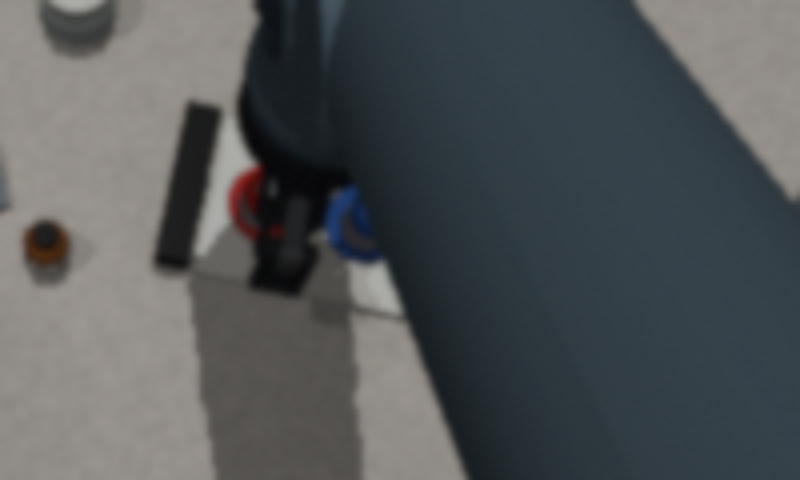

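The crop shows the open fingers straddling the red pad (crop about 265,205) and clear of the blue one. I go down.

```bash
python3 -m creep '{"motion": [[[1,0,25,0,0,0,1],[1,0,25,0,0,0,1],[0,0,18,0,0,0,1],[0,0,0,0,0,0,1],[0,0,0,0,0,0,1]]]}'
python3 plan.py o red 24
python3 -m creep '{"motion": [[[0,0,0,0,0,0,1],[0,0,0,0,0,0,1],[0,0,0,0,0,0,1],[0,0,0,0,0,0,1],[0,0,0,0,0,0,1]]]}'
```

```text
t: 3.65
tcp_pos: [0.5806, -0.1198, 0.0292]
ee_rot: [2.401, 2.025, 0.001]
ft_force: [0.9, -0.6, 0.7]
finger_gap: 0.0855
gripper_force: 0.0
[14.11 -9.58] (0.58, -0.1207)
t 3.65 tcp [ 580.6 -119.8   29.2] gap 85.5 F [ 0.9 -0.6  0.7] grip 0.0
shift now-axes mm [-0.9 -0.4  5.2] shift after turn [-0.9 -0.4  5.2] turn deg [ 0.06  0.   -0.14]
t: 4.15
tcp_pos: [0.5801, -0.1197, 0.0285]
ee_rot: [2.401, 2.025, 0.0]
ft_force: [-0.1, 0.7, -1.0]
finger_gap: 0.0852
gripper_force: 0.0
```

```bash
python3 -m creep '{"motion": [[[-1,0,4.5,0,0,0,1],[0,0,0,0,0,0,1],[0,0,0,0,0,0,0.2],[0,0,0,0,0,0,0],[0,0,0,0,0,0,0]]]}' 40
python3 -m creep '{"motion": [[[0,0,0,0,0,0,0],[0,0,0,0,0,0,0],[0,0,0,0,0,0,0],[0,0,0,0,0,0,0],[0,0,0,0,0,0,0]]]}'
```

```text
t: 4.65
tcp_pos: [0.5799, -0.1206, 0.0238]
ee_rot: [2.401, 2.025, 0.0]
ft_force: [-0.2, 0.4, -1.0]
finger_gap: 0.044
gripper_force: 0.0
t: 5.15
tcp_pos: [0.5801, -0.1206, 0.024]
ee_rot: [2.401, 2.025, 0.001]
ft_force: [0.7, 0.2, 2.8]
finger_gap: 0.0292
gripper_force: 39.6
```

```bash
python3 -m creep '{"motion": [[[0,0,-10,0,0,0,0],[0,0,-30,0,0,0,0],[0,0,-40,0,0,0,0],[0,0,-25,0,0,0,0],[0,0,0,0,0,-8,0]]]}'
python3 -m creep '{"motion": [[[0,0,0,0,0,-8,0],[0,0,0,0,0,-8,0],[0,0,0,0,0,0,0],[0,0,0,0,0,0,0],[0,0,0,0,0,0,0]]]}'
python3 plan.py w red 130
```

```text
t: 5.65
tcp_pos: [0.5822, -0.1208, 0.1332]
ee_rot: [2.248, 2.186, 0.005]
ft_force: [1.0, -0.2, -2.2]
finger_gap: 0.0292
gripper_force: 39.8
t: 6.15
tcp_pos: [0.5796, -0.1206, 0.1288]
ee_rot: [-1.931, -2.478, 0.0]
ft_force: [0.0, -0.2, -3.8]
finger_gap: 0.029
gripper_force: 39.8
[14.11 -9.58] [0.611956   0.09807402]
t 6.15 tcp [ 579.6 -120.6  128.8] gap 29.0 F [ 0.  -0.2 -3.8] grip 39.8
shift now-axes mm [204.1  84.8  -1.3] shift after turn [204.2  84.7  -1.2] turn deg [-0.02 -0.    0.03]
```

```bash
python3 - <<'E'
from h import *
p,d=manip.snapshot('scene');cv2.imwrite('pics/s1.png',p[100:400,100:500,::-1])
E
```

```text
(no output)
```

View pics/s1.png

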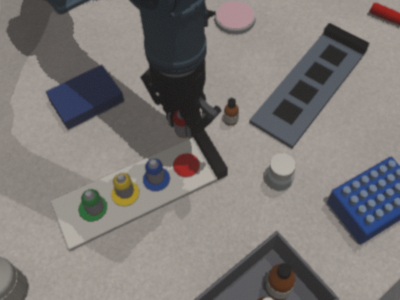

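The crop shows the red objective held upright (crop 182,122). Its pad is empty (186,165) and the neighbours are undisturbed.

```bash
python3 -m creep '{"motion": [[[30,12,0,0,0,0,0],[44,18,0,0,0,0,0],[45,19,0,0,0,0,0],[45,19,0,0,0,0,0],[40,17,0,0,0,0,0]]]}'
python3 -m creep '{"motion": [[[0,0,25,0,0,0,0],[0,0,25,0,0,0,0],[0,0,0,0,0,0,0],[0,0,0,0,0,0,0],[0,0,0,0,0,0,0]]]}'
python3 plan.py w red 14
```

```text
t: 6.7
tcp_pos: [0.6118, 0.101, 0.129]
ee_rot: [-1.928, -2.48, -0.001]
ft_force: [-0.1, 0.6, -1.6]
finger_gap: 0.0293
gripper_force: 39.8
t: 7.2
tcp_pos: [0.6129, 0.0981, 0.0802]
ee_rot: [1.928, 2.478, 0.002]
ft_force: [-0.1, 0.2, -1.7]
finger_gap: 0.029
gripper_force: 39.9
[14.11 -9.58] [0.611956   0.09807402]
t 7.2 tcp [612.9  98.1  80.2] gap 29.0 F [-0.1  0.2 -1.7] grip 39.9
shift now-axes mm [ 0.2 -1.  66.2] shift after turn [ 0.2 -0.9 66.2] turn deg [0.12 0.01 0.12]
```

```bash
python3 - <<'E'
from h import *
p,d=manip.snapshot('scene');cv2.imwrite('pics/s2.png',cv2.resize(p[110:260,330:480,::-1],None,fx=4,fy=4))
E
```

```text
(no output)
```

View pics/s2.png

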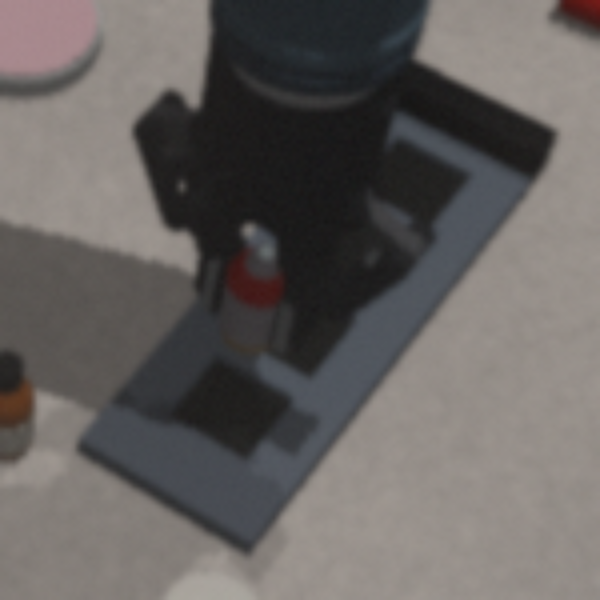

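The objective hangs upright over the end well (well at crop 240,405, foot at 240,352). I lower it partway and check the numbers.

```bash
python3 -m creep '{"motion": [[[0,-1,20,0,0,0,0],[0,0,20,0,0,0,0],[0,0,10,0,0,0,0],[0,0,0,0,0,0,0],[0,0,0,0,0,0,0]]]}' >/dev/null
python3 -m creep '{"motion": [[[0,0,0,0,0,0,0],[0,0,0,0,0,0,0],[0,0,0,0,0,0,0],[0,0,0,0,0,0,0],[0,0,0,0,0,0,0]]]}' >/dev/null
python3 plan.py w red 14
python3 - <<'E'
from h import *
p,d=manip.snapshot('scene');cv2.imwrite('pics/s3.png',cv2.resize(p[160:260,340:440,::-1],None,fx=5,fy=5))
c=manip.camera_params('scene');T=np.linalg.inv(c['pose']);o=manip.get_obs()
f=o['tcp_pos']+[0,0,-.008]
q=cv2.projectPoints(np.array([f,f+[0,0,.04]]),cv2.Rodrigues(T[:3,:3])[0],T[:3,3],c['intrinsics'],c['D'])[0].reshape(-1,2);print('foot, band crop px',((q-[340,160])*5).round())
E
```

```text
[14.11 -9.58] [0.611956   0.09807402]
t 8.25 tcp [611.   97.8  28.9] gap 29.2 F [-0.   0.6 -1.5] grip 39.9
shift now-axes mm [ 0.   1.  14.9] shift after turn [ 0.   1.  14.9] turn deg [0.01 0.   0.17]
foot, band crop px [[240. 240.]
 [253. 179.]]
```

View pics/s3.png

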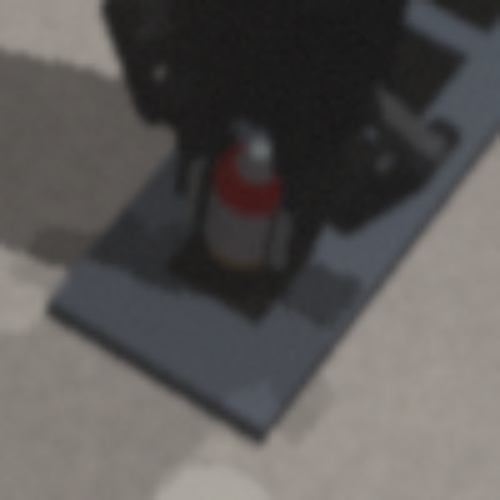

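The foot sits where predicted, within about 1–2 mm, and over the well. Lower and release.

```bash
python3 -m creep '{"motion": [[[0,1,8,0,0,0,0],[0,0,4,0,0,0,0],[0,0,2,0,0,0,0],[0,0,0,0,0,0,0],[0,0,0,0,0,0,0]]]}'
python3 -m creep '{"motion": [[[0,0,0,0,0,0,0],[0,0,0,0,0,0,0],[0,0,0,0,0,0,0],[0,0,0,0,0,0,0],[0,0,0,0,0,0,0]]]}'
```

```text
t: 8.8
tcp_pos: [0.6118, 0.0981, 0.0146]
ee_rot: [-1.928, -2.48, 0.0]
ft_force: [0.4, -0.6, -1.2]
finger_gap: 0.0289
gripper_force: 40.1
t: 9.3
tcp_pos: [0.6119, 0.0981, 0.0148]
ee_rot: [1.928, 2.48, -0.0]
ft_force: [-0.6, -0.2, -1.4]
finger_gap: 0.0294
gripper_force: 40.1
```

```bash
python3 -m creep '{"motion": [[[0,0,0.7,0,0,0,0],[0,0,0,0,0,0,0],[0,0,0,0,0,0,0.4],[0,0,0,0,0,0,0.6],[0,0,0,0,0,0,1]]]}'
python3 -m creep '{"motion": [[[0,0,0,0,0,0,1],[0,0,0,0,0,0,1],[0,0,-10,0,0,0,1],[0,0,-40,0,0,0,1],[0,0,-45,0,0,0,1]]]}'
python3 -m creep '{"motion": [[[0,0,-20,0,0,8,1],[0,0,0,0,0,8,1],[0,0,0,0,0,7.7,1],[0,0,0,0,0,0,1],[0,0,0,0,0,0,1]]]}'
python3 plan.py o blue 130
```

```text
t: 9.8
tcp_pos: [0.612, 0.0981, 0.0143]
ee_rot: [1.928, 2.48, 0.0]
ft_force: [0.6, -0.3, 0.0]
finger_gap: 0.0624
gripper_force: 0.0
t: 10.3
tcp_pos: [0.6106, 0.0979, 0.1095]
ee_rot: [-1.926, -2.479, 0.003]
ft_force: [1.2, -0.6, 0.4]
finger_gap: 0.0858
gripper_force: 0.0
t: 10.8
tcp_pos: [0.6119, 0.0982, 0.1295]
ee_rot: [2.392, 2.036, 0.0]
ft_force: [0.2, -0.0, 0.1]
finger_gap: 0.0854
gripper_force: 0.0
[14.11 -9.58] (0.57, -0.1807)
t 10.8 tcp [611.9  98.2 129.5] gap 85.4 F [ 0.2 -0.   0.1] grip 0.0
shift now-axes mm [-282.     3.2   -0.5] shift after turn [-282.     5.1   -0.5] turn deg [0.02 0.01 0.38]
```

```bash
python3 - <<'E'
from h import *
p,d=manip.snapshot('scene');cv2.imwrite('pics/s4.png',cv2.resize(p[100:260,330:480,::-1],None,fx=3,fy=3))
E
```

```text
(no output)
```

View pics/s4.png

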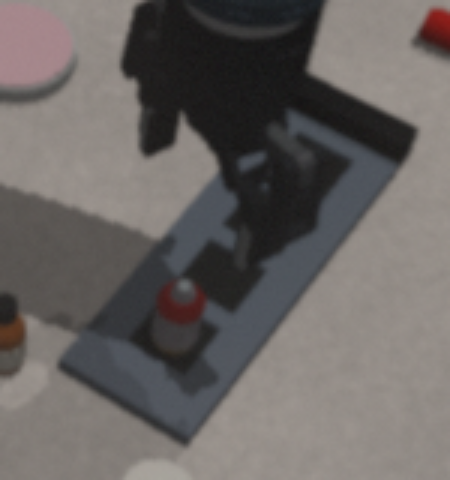

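The red objective stands upright in the end well (crop 178,330), roughly centred. Now blue.

```bash
python3 -m creep '{"motion": [[[-42,0.5,0,0,0,0.4,1],[-48,0.5,0,0,0,0,1],[-48,1,0,0,0,0,1],[-48,1,0,0,0,0,1],[-48,1,0,0,0,0,1]]]}'
python3 -m creep '{"motion": [[[-48,1,0,0,0,0,1],[0,0,20,0,0,0,1],[0,0,20,0,0,0,1],[0,0,0,0,0,0,1],[0,0,0,0,0,0,1]]]}'
python3 plan.py o blue 24
```

```text
t: 11.35
tcp_pos: [0.5757, -0.1351, 0.1291]
ee_rot: [-2.4, -2.027, -0.0]
ft_force: [0.4, -0.3, 0.2]
finger_gap: 0.0854
gripper_force: 0.0
t: 11.85
tcp_pos: [0.569, -0.1803, 0.0891]
ee_rot: [-2.401, -2.025, 0.0]
ft_force: [-0.6, -0.1, 0.9]
finger_gap: 0.0852
gripper_force: 0.0
[14.11 -9.58] (0.57, -0.1807)
t 11.85 tcp [ 569.  -180.3   89.1] gap 85.2 F [-0.6 -0.1  0.9] grip 0.0
shift now-axes mm [-0.3  1.1 65.1] shift after turn [-0.3  1.1 65.1] turn deg [-0.04 -0.03 -0.13]
```

```bash
python3 -m creep '{"motion": [[[0,1,25,0,0,0,1],[0,0,25,0,0,0,1],[0,0,13,0,0,0,1],[0,0,0,0,0,0,1],[0,0,0,0,0,0,1]]]}'
python3 -m creep '{"motion": [[[0,0,0,0,0,0,1],[0,0,0,0,0,0,1],[0,0,0,0,0,0,1],[0,0,0,0,0,0,1],[0,0,0,0,0,0,1]]]}'
```

```text
t: 12.35
tcp_pos: [0.5708, -0.1808, 0.0271]
ee_rot: [2.402, 2.023, 0.001]
ft_force: [-0.1, 0.4, 0.1]
finger_gap: 0.0854
gripper_force: 0.0
t: 12.85
tcp_pos: [0.5701, -0.1809, 0.0263]
ee_rot: [2.403, 2.023, 0.0]
ft_force: [-0.1, 0.3, -0.1]
finger_gap: 0.0855
gripper_force: 0.0
```

Close, then lift, turn, and carry to a point above blue's well.

```bash
python3 -m creep '{"motion": [[[0,0,2.3,0,0,0,1],[0,0,0,0,0,0,1],[0,0,0,0,0,0,0.2],[0,0,0,0,0,0,0],[0,0,0,0,0,0,0]]]}' 40
python3 -m creep '{"motion": [[[0,0,0,0,0,0,0],[0,0,0,0,0,0,0],[0,0,0,0,0,0,0],[0,0,0,0,0,0,0],[0,0,0,0,0,0,0]]]}'
python3 -m creep '{"motion": [[[0,0,-10,0,0,0,0],[0,0,-30,0,0,0,0],[0,0,-40,0,0,0,0],[0,0,-25,0,0,0,0],[0,0,0,0,0,-8,0]]]}'
python3 -m creep '{"motion": [[[0,0,0,0,0,-8,0],[0,0,0,0,0,-8,0],[0,0,0,0,0,0,0],[0,0,0,0,0,0,0],[0,0,0,0,0,0,0]]]}'
python3 plan.py w blue 130
```

```text
t: 13.35
tcp_pos: [0.57, -0.1809, 0.0238]
ee_rot: [-2.403, -2.023, 0.0]
ft_force: [0.2, -0.1, -0.5]
finger_gap: 0.0439
gripper_force: 0.0
t: 13.85
tcp_pos: [0.5701, -0.1809, 0.0239]
ee_rot: [2.403, 2.023, -0.0]
ft_force: [-1.4, 1.1, 4.5]
finger_gap: 0.0289
gripper_force: 39.5
t: 14.35
tcp_pos: [0.5729, -0.1814, 0.1334]
ee_rot: [2.249, 2.184, 0.005]
ft_force: [-0.0, -0.1, -1.0]
finger_gap: 0.0294
gripper_force: 39.7
t: 14.85
tcp_pos: [0.5699, -0.1809, 0.1288]
ee_rot: [-1.933, -2.476, 0.0]
ft_force: [0.7, 0.2, -1.6]
finger_gap: 0.0291
gripper_force: 39.7
[14.11 -9.58] [0.59781867 0.15432467]
t 14.85 tcp [ 569.9 -180.9  128.8] gap 29.1 F [ 0.7  0.2 -1.6] grip 39.7
shift now-axes mm [318.4 108.3  -1.2] shift after turn [318.3 108.7  -1.2] turn deg [-0.01  0.   -0.07]
```

```bash
python3 -m creep '{"motion": [[[35,12,0,0,0,0,0],[45,15,0,0,0,0,0],[45,15,0,0,0,0,0],[45,15,0,0,0,0,0],[45,15,0,0,0,0,0]]]}'
python3 -m creep '{"motion": [[[45,15,0,0,0,0,0],[40,14,0,0,0,0,0],[18,7.5,0,0,0,0,0],[0,0,20,0,0,0,0],[0,0,0,0,0,0,0]]]}'
python3 -m creep '{"motion": [[[0,0,0,0,0,0,0],[0,0,0,0,0,0,0],[0,0,0,0,0,0,0],[0,0,0,0,0,0,0],[0,0,0,0,0,0,0]]]}' >/dev/null
python3 plan.py w blue 14
```

```text
t: 15.35
tcp_pos: [0.5871, 0.0471, 0.1289]
ee_rot: [1.932, 2.476, 0.0]
ft_force: [0.1, -1.0, -1.2]
finger_gap: 0.029
gripper_force: 39.7
t: 15.85
tcp_pos: [0.5954, 0.1543, 0.1067]
ee_rot: [-1.928, -2.477, 0.006]
ft_force: [-1.2, -1.2, -1.6]
finger_gap: 0.0292
gripper_force: 39.8
[14.11 -9.58] [0.59781867 0.15432467]
t 16.35 tcp [597.4 153.8 109.1] gap 28.8 F [ 1.   1.  -1.4] grip 39.8
shift now-axes mm [ 0.4  0.5 95.1] shift after turn [ 0.4  0.5 95.1] turn deg [0.02 0.   0.05]
```

```bash
python3 -m creep '{"motion": [[[0.5,0.5,30,0,0,0,0],[0,0,30,0,0,0,0],[0,0,20,0,0,0,0],[0,0,8,0,0,0,0],[0,0,0,0,0,0,0]]]}'
python3 -m creep '{"motion": [[[0,0,0,0,0,0,0],[0,0,0,0,0,0,0],[0,0,0,0,0,0,0],[0,0,0,0,0,0,0],[0,0,0,0,0,0,0]]]}' >/dev/null
python3 plan.py w blue 14
```

```text
t: 16.85
tcp_pos: [0.597, 0.1544, 0.02]
ee_rot: [-1.929, -2.478, 0.002]
ft_force: [0.2, 0.1, -1.4]
finger_gap: 0.0292
gripper_force: 39.8
[14.11 -9.58] [0.59781867 0.15432467]
t 17.35 tcp [597.8 154.6  21.2] gap 29.1 F [-0.2 -0.7 -1.8] grip 39.8
shift now-axes mm [-0.2 -0.1  7.2] shift after turn [-0.2 -0.1  7.2] turn deg [0.03 0.   0.07]
```

```bash
python3 -m creep '{"motion": [[[0,0,4,0,0,0,0],[0,0,3,0,0,0,0],[0,0,0,0,0,0,0],[0,0,0,0,0,0,0],[0,0,0,0,0,0,0]]]}'
python3 -m creep '{"motion": [[[0,0,0,0,0,0,0],[0,0,0,0,0,0,0.4],[0,0,0,0,0,0,0.6],[0,0,0,0,0,0,1],[0,0,0,0,0,0,1]]]}'
python3 -m creep '{"motion": [[[0,0,0,0,0,0,1],[0,0,0,0,0,0,1],[0,0,-10,0,0,0,1],[0,0,-40,0,0,0,1],[0,0,-45,0,0,0,1]]]}'
python3 -m creep '{"motion": [[[0,0,-20,0,0,8,1],[0,0,0,0,0,8,1],[0,0,0,0,0,7.7,1],[0,0,0,0,0,0,1],[0,0,0,0,0,0,1]]]}'
python3 plan.py o yellow 130
```

```text
t: 17.85
tcp_pos: [0.5976, 0.1546, 0.014]
ee_rot: [1.93, 2.479, -0.0]
ft_force: [-1.3, -0.8, 5.2]
finger_gap: 0.0291
gripper_force: 40.2
t: 18.35
tcp_pos: [0.5976, 0.1547, 0.0136]
ee_rot: [-1.93, -2.479, -0.0]
ft_force: [-0.4, -0.2, -1.0]
finger_gap: 0.076
gripper_force: 0.0
t: 18.85
tcp_pos: [0.5964, 0.1543, 0.1092]
ee_rot: [-1.929, -2.478, 0.004]
ft_force: [0.3, 1.2, -0.2]
finger_gap: 0.0853
gripper_force: 0.0
t: 19.35
tcp_pos: [0.5976, 0.1547, 0.1292]
ee_rot: [2.394, 2.034, 0.0]
ft_force: [-0.5, 0.3, -0.6]
finger_gap: 0.0851
gripper_force: 0.0
[14.11 -9.58] (0.5592, -0.236)
t 19.35 tcp [597.6 154.7 129.2] gap 85.1 F [-0.5  0.3 -0.6] grip 0.0
shift now-axes mm [-391.8   25.2   -0.8] shift after turn [-391.7   27.1   -0.8] turn deg [0.02 0.   0.29]
```

```bash
python3 -m creep '{"motion": [[[-40,3,0,0,0,0.3,1],[-45,3,0,0,0,0,1],[-45,3,0,0,0,0,1],[-45,3,0,0,0,0,1],[-45,3,0,0,0,0,1]]]}'
python3 -m creep '{"motion": [[[-45,3,0,0,0,0,1],[-45,3,0,0,0,0,1],[-45,3,0,0,0,0,1],[-37,3,0,0,0,0,1],[0,0,20,0,0,0,1]]]}'
python3 -m creep '{"motion": [[[0,0,20,0,0,0,1],[0,0,0,0,0,0,1],[0,0,0,0,0,0,1],[0,0,0,0,0,0,1],[0,0,0,0,0,0,1]]]}'
python3 plan.py o yellow 24
```

```text
t: 19.85
tcp_pos: [0.5747, -0.0665, 0.1288]
ee_rot: [-2.4, -2.027, -0.0]
ft_force: [0.6, 0.2, -0.5]
finger_gap: 0.0854
gripper_force: 0.0
t: 20.35
tcp_pos: [0.5576, -0.2453, 0.1106]
ee_rot: [2.405, 2.011, -0.002]
ft_force: [-0.1, -0.2, -0.7]
finger_gap: 0.0853
gripper_force: 0.0
t: 20.85
tcp_pos: [0.5585, -0.2362, 0.0899]
ee_rot: [2.401, 2.023, 0.001]
ft_force: [0.9, -0.4, 0.6]
finger_gap: 0.0853
gripper_force: 0.0
[14.11 -9.58] (0.5592, -0.236)
t 20.85 tcp [ 558.5 -236.2   89.9] gap 85.3 F [ 0.9 -0.4  0.6] grip 0.0
shift now-axes mm [ 0.4  0.6 65.9] shift after turn [ 0.4  0.7 65.9] turn deg [ 0.1   0.02 -0.18]
```

```bash
python3 -m creep '{"motion": [[[0.4,0.6,25,0,0,0,1],[0,0,25,0,0,0,1],[0,0,13.5,0,0,0,1],[0,0,0,0,0,0,1],[0,0,0,0,0,0,1]]]}' >/dev/null
python3 -m creep '{"motion": [[[0,0,0,0,0,0,1],[0,0,0,0,0,0,1],[0,0,0,0,0,0,1],[0,0,0,0,0,0,1],[0,0,0,0,0,0,1]]]}'
```

```text
t: 21.85
tcp_pos: [0.5584, -0.236, 0.0255]
ee_rot: [2.403, 2.023, 0.0]
ft_force: [-0.3, 0.5, 0.2]
finger_gap: 0.0853
gripper_force: 0.0
```

```bash
python3 -m creep '{"motion": [[[0,0.6,1.5,0,0,0,1],[0,0,0,0,0,0,1],[0,0,0,0,0,0,0.2],[0,0,0,0,0,0,0],[0,0,0,0,0,0,0]]]}' 40
python3 -m creep '{"motion": [[[0,0,0,0,0,0,0],[0,0,0,0,0,0,0],[0,0,0,0,0,0,0],[0,0,0,0,0,0,0],[0,0,0,0,0,0,0]]]}'
python3 -m creep '{"motion": [[[0,0,-10,0,0,0,0],[0,0,-30,0,0,0,0],[0,0,-40,0,0,0,0],[0,0,-25,0,0,0,0],[0,0,0,0,0,-8,0]]]}'
python3 -m creep '{"motion": [[[0,0,0,0,0,-8,0],[0,0,0,0,0,-8,0],[0,0,0,0,0,0,0],[0,0,0,0,0,0,0],[0,0,0,0,0,0,0]]]}'
python3 plan.py w yellow 130
```

```text
t: 22.35
tcp_pos: [0.5589, -0.2361, 0.0238]
ee_rot: [-2.403, -2.023, 0.0]
ft_force: [-0.8, -0.2, -0.5]
finger_gap: 0.0441
gripper_force: 0.0
t: 22.85
tcp_pos: [0.5589, -0.2361, 0.024]
ee_rot: [2.403, 2.023, -0.0]
ft_force: [-1.0, 1.0, 4.4]
finger_gap: 0.0289
gripper_force: 39.6
t: 23.35
tcp_pos: [0.5617, -0.2368, 0.1334]
ee_rot: [2.249, 2.183, 0.005]
ft_force: [1.3, 0.3, -1.2]
finger_gap: 0.0286
gripper_force: 39.8
t: 23.85
tcp_pos: [0.5588, -0.236, 0.1287]
ee_rot: [-1.933, -2.476, 0.0]
ft_force: [-0.3, -0.4, -2.6]
finger_gap: 0.0291
gripper_force: 39.8
[14.11 -9.58] [0.58368133 0.21057533]
t 23.85 tcp [ 558.8 -236.   128.7] gap 29.1 F [-0.3 -0.4 -2.6] grip 39.8
shift now-axes mm [427.2 132.4  -1.2] shift after turn [427.1 133.   -1.3] turn deg [-0.01 -0.01 -0.08]
```

```bash
python3 -m creep '{"motion": [[[35,11,0,0,0,0,0],[45,14,0,0,0,0,0],[45,14,0,0,0,0,0],[45,14,0,0,0,0,0],[45,14,0,0,0,0,0]]]}'
python3 -m creep '{"motion": [[[45,14,0,0,0,0,0],[45,14,0,0,0,0,0],[45,14,0,0,0,0,0],[45,14,0,0,0,0,0],[32,10,0,0,0,0,0]]]}'
python3 -m creep '{"motion": [[[0,0,20,0,0,0,0],[0,0,0,0,0,0,0],[0,0,0,0,0,0,0],[0,0,0,0,0,0,0],[0,0,0,0,0,0,0]]]}' >/dev/null
python3 plan.py w yellow 14
```

```text
t: 24.35
tcp_pos: [0.5711, -0.0094, 0.1289]
ee_rot: [1.933, 2.476, 0.0]
ft_force: [0.4, 0.1, -2.0]
finger_gap: 0.0289
gripper_force: 39.8
t: 24.85
tcp_pos: [0.5825, 0.215, 0.1291]
ee_rot: [-1.928, -2.479, -0.003]
ft_force: [0.2, 0.5, -1.9]
finger_gap: 0.0288
gripper_force: 39.8
[14.11 -9.58] [0.58368133 0.21057533]
t 25.35 tcp [583.9 209.5 109.6] gap 28.8 F [-0.   0.3 -2.2] grip 39.9
shift now-axes mm [ 1.1 -0.  95.6] shift after turn [ 1.1  0.1 95.6] turn deg [ 0.06  0.02 -0.04]
```

```bash
python3 -m creep '{"motion": [[[1,0,30,0,0,0,0],[0,0,30,0,0,0,0],[0,0,20,0,0,0,0],[0,0,8,0,0,0,0],[0,0,0,0,0,0,0]]]}'
python3 -m creep '{"motion": [[[0,0,0,0,0,0,0],[0,0,0,0,0,0,0],[0,0,0,0,0,0,0],[0,0,0,0,0,0,0],[0,0,0,0,0,0,0]]]}' >/dev/null
python3 plan.py w yellow 14
```

```text
t: 25.85
tcp_pos: [0.5826, 0.2109, 0.0203]
ee_rot: [-1.931, -2.478, 0.002]
ft_force: [0.2, -0.4, -2.6]
finger_gap: 0.0291
gripper_force: 39.9
[14.11 -9.58] [0.58368133 0.21057533]
t 26.35 tcp [583.1 211.5  21.1] gap 28.5 F [-0.4 -0.2 -1.1] grip 39.9
shift now-axes mm [-1.1  0.3  7.1] shift after turn [-1.1  0.3  7.1] turn deg [ 0.03 -0.    0.08]
```

```bash
python3 -m creep '{"motion": [[[-1,0,4,0,0,0,0],[0,0,3,0,0,0,0],[0,0,0,0,0,0,0],[0,0,0,0,0,0,0],[0,0,0,0,0,0,0]]]}'
python3 -m creep '{"motion": [[[0,0,0,0,0,0,0],[0,0,0,0,0,0,0.4],[0,0,0,0,0,0,0.6],[0,0,0,0,0,0,1],[0,0,0,0,0,0,1]]]}'
python3 -m creep '{"motion": [[[0,0,0,0,0,0,1],[0,0,0,0,0,0,1],[0,0,-10,0,0,0,1],[0,0,-40,0,0,0,1],[0,0,-45,0,0,0,1]]]}'
python3 -m creep '{"motion": [[[0,0,-20,0,0,8,1],[0,0,0,0,0,8,1],[0,0,0,0,0,7.7,1],[0,0,0,0,0,0,1],[0,0,0,0,0,0,1]]]}'
python3 plan.py o green 130
```

```text
t: 26.85
tcp_pos: [0.5832, 0.2102, 0.0139]
ee_rot: [1.93, 2.478, -0.001]
ft_force: [-2.0, -2.8, 4.9]
finger_gap: 0.029
gripper_force: 40.4
t: 27.35
tcp_pos: [0.5831, 0.2106, 0.0136]
ee_rot: [-1.93, -2.479, -0.0]
ft_force: [0.6, 0.3, -0.3]
finger_gap: 0.0761
gripper_force: 0.0
t: 27.85
tcp_pos: [0.582, 0.2101, 0.1092]
ee_rot: [-1.929, -2.478, 0.004]
ft_force: [0.8, -0.2, -0.3]
finger_gap: 0.0854
gripper_force: 0.0
t: 28.35
tcp_pos: [0.5831, 0.2107, 0.1292]
ee_rot: [2.394, 2.034, 0.0]
ft_force: [-0.4, 0.1, -0.8]
finger_gap: 0.0855
gripper_force: 0.0
[14.11 -9.58] (0.5517, -0.2913)
t 28.35 tcp [583.1 210.7 129.2] gap 85.5 F [-0.4  0.1 -0.8] grip 0.0
shift now-axes mm [-500.4   50.    -0.8] shift after turn [-500.2   52.5   -0.8] turn deg [ 0.02 -0.    0.29]
```

```bash
python3 -m creep '{"motion": [[[-41,5,0,0,0,0.3,1],[-46,5,0,0,0,0,1],[-46,5,0,0,0,0,1],[-46,5,0,0,0,0,1],[-46,5,0,0,0,0,1]]]}'
python3 -m creep '{"motion": [[[-46,5,0,0,0,0,1],[-46,5,0,0,0,0,1],[-46,5,0,0,0,0,1],[-46,5,0,0,0,0,1],[-46,4,0,0,0,0,1]]]}'
python3 -m creep '{"motion": [[[-45,3.5,0,0,0,0,1],[0,0,20,0,0,0,1],[0,0,20,0,0,0,1],[0,0,0,0,0,0,1],[0,0,0,0,0,0,1]]]}'
python3 plan.py o green 24
python3 - <<'E'
from h import *
p,d=manip.snapshot('scene');cv2.imwrite('pics/s5.png',p[100:400,100:500,::-1])
E
```

```text
t: 28.85
tcp_pos: [0.5693, -0.0173, 0.1288]
ee_rot: [-2.4, -2.027, -0.0]
ft_force: [1.1, -0.1, -0.1]
finger_gap: 0.0854
gripper_force: 0.0
t: 29.35
tcp_pos: [0.5538, -0.2481, 0.1288]
ee_rot: [-2.4, -2.027, -0.0]
ft_force: [0.8, -0.2, 0.1]
finger_gap: 0.0852
gripper_force: 0.0
t: 29.85
tcp_pos: [0.5499, -0.2907, 0.0889]
ee_rot: [-2.4, -2.025, -0.0]
ft_force: [0.7, 0.5, -0.1]
finger_gap: 0.0853
gripper_force: 0.0
[14.11 -9.58] (0.5517, -0.2913)
t 29.85 tcp [ 549.9 -290.7   88.9] gap 85.3 F [ 0.7  0.5 -0.1] grip 0.0
shift now-axes mm [-0.4  1.9 64.9] shift after turn [-0.3  1.9 64.9] turn deg [-0.04 -0.04 -0.11]
```

View pics/s5.png

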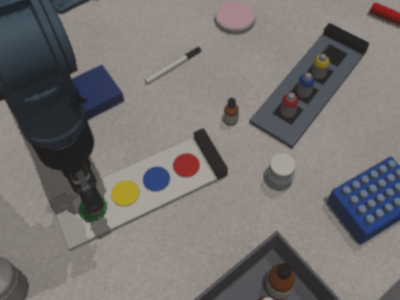

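The crop shows red (290,103), blue (306,83) and yellow (322,65) upright in their wells. The gripper is over green (92,207).

```bash
python3 -m creep '{"motion": [[[-0.4,1.5,25,0,0,0,1],[0,0,25,0,0,0,1],[0,0,12.5,0,0,0,1],[0,0,0,0,0,0,1],[0,0,0,0,0,0,1]]]}' >/dev/null
python3 -m creep '{"motion": [[[0,0,0,0,0,0,1],[0,0,0,0,0,0,1],[0,0,0,0,0,0,1],[0,0,0,0,0,0,1],[0,0,0,0,0,0,1]]]}'
```

```text
t: 30.9
tcp_pos: [0.5514, -0.2919, 0.0265]
ee_rot: [2.403, 2.023, 0.0]
ft_force: [-0.7, -0.2, -0.4]
finger_gap: 0.0855
gripper_force: 0.0
```

```bash
python3 -m creep '{"motion": [[[0.5,0,2.5,0,0,0,1],[0,0,0,0,0,0,1],[0,0,0,0,0,0,0.2],[0,0,0,0,0,0,0],[0,0,0,0,0,0,0]]]}' 40
python3 -m creep '{"motion": [[[0,0,0,0,0,0,0],[0,0,0,0,0,0,0],[0,0,0,0,0,0,0],[0,0,0,0,0,0,0],[0,0,0,0,0,0,0]]]}'
python3 -m creep '{"motion": [[[0,0,-10,0,0,0,0],[0,0,-30,0,0,0,0],[0,0,-40,0,0,0,0],[0,0,-25,0,0,0,0],[0,0,0,0,0,-8,0]]]}'
python3 -m creep '{"motion": [[[0,0,0,0,0,-8,0],[0,0,0,0,0,-8,0],[0,0,0,0,0,0,0],[0,0,0,0,0,0,0],[0,0,0,0,0,0,0]]]}'
python3 plan.py w green 130
```

```text
t: 31.4
tcp_pos: [0.5514, -0.2913, 0.0238]
ee_rot: [2.403, 2.023, -0.0]
ft_force: [-0.2, 0.6, -0.0]
finger_gap: 0.0438
gripper_force: 0.0
t: 31.9
tcp_pos: [0.5515, -0.2914, 0.024]
ee_rot: [2.403, 2.023, -0.0]
ft_force: [-1.5, 0.0, 3.0]
finger_gap: 0.029
gripper_force: 39.6
t: 32.4
tcp_pos: [0.5542, -0.2923, 0.1336]
ee_rot: [2.249, 2.183, 0.004]
ft_force: [0.1, -0.5, -1.6]
finger_gap: 0.0292
gripper_force: 39.7
t: 32.9
tcp_pos: [0.5514, -0.2913, 0.1288]
ee_rot: [-1.933, -2.476, 0.0]
ft_force: [0.5, -0.2, -1.4]
finger_gap: 0.0289
gripper_force: 39.7
[14.11 -9.58] [0.569544   0.26682598]
t 32.9 tcp [ 551.4 -291.3  128.8] gap 28.9 F [ 0.5 -0.2 -1.4] grip 39.7
shift now-axes mm [537.  153.   -1.2] shift after turn [536.8 153.7  -1.2] turn deg [-0.01  0.   -0.07]
```

```bash
python3 -m creep '{"motion": [[[35,10,0,0,0,0,0],[45,13,0,0,0,0,0],[45,13,0,0,0,0,0],[45,13,0,0,0,0,0],[45,13,0,0,0,0,0]]]}'
python3 -m creep '{"motion": [[[45,13,0,0,0,0,0],[45,13,0,0,0,0,0],[45,13,0,0,0,0,0],[45,13,0,0,0,0,0],[45,13,0,0,0,0,0]]]}'
python3 -m creep '{"motion": [[[45,13,0,0,0,0,0],[45,13,0,0,0,0,0],[7,0.5,10,0,0,0,0],[0,0,10,0,0,0,0],[0,0,0,0,0,0,0]]]}'
python3 -m creep '{"motion": [[[0,0,0,0,0,0,0],[0,0,0,0,0,0,0],[0,0,0,0,0,0,0],[0,0,0,0,0,0,0],[0,0,0,0,0,0,0]]]}' >/dev/null
python3 plan.py w green 14
```

```text
t: 33.4
tcp_pos: [0.5587, -0.0659, 0.129]
ee_rot: [1.933, 2.476, 0.0]
ft_force: [0.1, -0.2, -0.5]
finger_gap: 0.0291
gripper_force: 39.6
t: 33.9
tcp_pos: [0.5666, 0.1683, 0.129]
ee_rot: [1.932, 2.476, 0.0]
ft_force: [0.5, 0.3, -1.6]
finger_gap: 0.0291
gripper_force: 39.6
t: 34.4
tcp_pos: [0.5677, 0.2644, 0.1067]
ee_rot: [-1.932, -2.477, 0.007]
ft_force: [-0.3, -1.7, -0.7]
finger_gap: 0.029
gripper_force: 39.7
[14.11 -9.58] [0.569544   0.26682598]
t 34.9 tcp [568.8 266.7 109.1] gap 28.9 F [ 1.   0.3 -1.6] grip 39.7
shift now-axes mm [-0.1  0.7 95.1] shift after turn [-0.1  0.8 95.1] turn deg [ 0.02 -0.    0.06]
```

```bash
python3 -m creep '{"motion": [[[0,0.8,30,0,0,0,0],[0,0,30,0,0,0,0],[0,0,20,0,0,0,0],[0,0,8,0,0,0,0],[0,0,0,0,0,0,0]]]}'
python3 -m creep '{"motion": [[[0,0,0,0,0,0,0],[0,0,0,0,0,0,0],[0,0,0,0,0,0,0],[0,0,0,0,0,0,0],[0,0,0,0,0,0,0]]]}' >/dev/null
python3 plan.py w green 14
```

```text
t: 35.4
tcp_pos: [0.5688, 0.2669, 0.02]
ee_rot: [-1.929, -2.478, 0.002]
ft_force: [-0.2, -0.6, -1.8]
finger_gap: 0.0291
gripper_force: 39.7
[14.11 -9.58] [0.569544   0.26682598]
t 35.9 tcp [569.6 267.2  21.2] gap 28.7 F [ 0.5 -0.4 -1. ] grip 39.7
shift now-axes mm [-0.4 -0.1  7.2] shift after turn [-0.4 -0.1  7.2] turn deg [ 0.03 -0.    0.08]
```

```bash
python3 -m creep '{"motion": [[[0,0,4,0,0,0,0],[0,0,3,0,0,0,0],[0,0,0,0,0,0,0],[0,0,0,0,0,0,0],[0,0,0,0,0,0,0]]]}'
python3 -m creep '{"motion": [[[0,0,0,0,0,0,0],[0,0,0,0,0,0,0.4],[0,0,0,0,0,0,0.6],[0,0,0,0,0,0,1],[0,0,0,0,0,0,1]]]}'
python3 -m creep '{"motion": [[[0,0,0,0,0,0,1],[0,0,0,0,0,0,1],[0,0,-10,0,0,0,1],[0,0,-40,0,0,0,1],[0,0,-45,0,0,0,1]]]}'
python3 -m creep '{"motion": [[[0,0,-30,0,0,0,1],[-30,0,-20,0,0,0,1],[-40,-20,0,0,0,0,1],[-40,-20,0,0,0,0,1],[-40,-20,0,0,0,0,1]]]}'
python3 -m creep '{"motion": [[[-45,0,0,0,0,0,1],[-45,0,0,0,0,0,1],[-45,0,0,0,0,0,1],[-45,0,0,0,0,0,1],[0,0,0,0,0,0,1]]]}'
python3 - <<'E'
from h import *
p,d=manip.snapshot('scene');q,_=manip.snapshot('top')
cv2.imwrite('pics/s6.png',np.hstack([cv2.resize(p[110:260,330:480,::-1],(400,400)),cv2.resize(q[120:250,170:300,::-1],(400,400))]))
c=manip.camera_params('scene');P=cloud(c,d)
from plan import well
for k,w in well.items():
    m=np.hypot(*(P[...,:2]-w).transpose(2,0,1))<.03;m[:, :330]=0;print(k,'top z',P[m][:,2].max().round(4))
E
```

```text
t: 36.4
tcp_pos: [0.5693, 0.2671, 0.0139]
ee_rot: [1.93, 2.479, -0.0]
ft_force: [-1.6, -1.7, 5.7]
finger_gap: 0.0291
gripper_force: 40.1
t: 36.9
tcp_pos: [0.5693, 0.2671, 0.0136]
ee_rot: [-1.93, -2.479, 0.0]
ft_force: [0.7, 0.4, -0.4]
finger_gap: 0.0759
gripper_force: 0.0
t: 37.4
tcp_pos: [0.5683, 0.2666, 0.1092]
ee_rot: [-1.929, -2.478, 0.004]
ft_force: [1.1, 0.8, 0.7]
finger_gap: 0.0854
gripper_force: 0.0
t: 37.9
tcp_pos: [0.5477, 0.1055, 0.1597]
ee_rot: [1.929, 2.478, 0.001]
ft_force: [1.4, -0.3, 0.4]
finger_gap: 0.0857
gripper_force: 0.0
t: 38.4
tcp_pos: [0.593, -0.0767, 0.1592]
ee_rot: [1.941, 2.465, -0.005]
ft_force: [0.1, -0.1, -0.4]
finger_gap: 0.0857
gripper_force: 0.0
red top z 0.064
blue top z 0.0662
yellow top z 0.0647
green top z 0.066
```

View pics/s6.png

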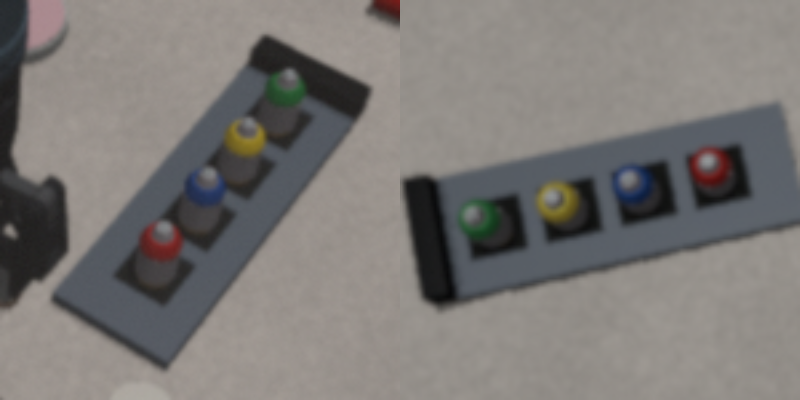

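Green, yellow, blue and red stand upright in order from the block end, at left-panel crop (285,105), (243,150), (203,205) and (158,258). Their tops read 64–66 mm, 10 mm below the pad readings, so each is flat on its well floor.

```bash
python3 -c "
from bench import manip
print(manip.hand_in())"
```

```text
the job is handed in; nothing more can be done
None
```

All four objectives now stand upright and flat in the cleaning rack in reverse order (green nearest the block, then yellow, blue, red), and I handed the job in at about 38.5 s.

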